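Back off the dial lens ring two full turns

TASK

The large knurled ring round the glass dial lens of the pink radio is too tight: roll it loose with a fingertip on its rim, exactly two full turns anticlockwise as seen from above, so that the dark mark on the ring comes back to where it started for the second time; then leave it. Do not press on the glass, do not grasp or lift anything, and leave the small volume wheel, the meter's toggle and everything else on the bench as it is.

Things in the scene. Friction and masses are not known exactly. Their poses are not given: they have to be found in the camera images.
- radio: pink radio body, 170 x 300 x 70 mm (x, y, z), face up, clamped immovably in a wooden cradle 215 x 345 mm; origin at the centre of the cradle's underside, z up. Its flat face is 82 mm above the table. In this frame the lens ring's axis is at (0, -65 mm), the volume wheel's at (-45, 120 mm). The face within 80 mm of the ring's axis is otherwise bare.
- ring_center (a point): centre of the big knurled aluminium ring at its top face, 98.5 mm above the table, on its upright axis; stays put as the ring turns (captive, does not rise). Ring: 95 mm across its ridges, 90 mm in the grooves, 16 mm high (82.5 to 98.5 mm); 30 upright ridges 4 mm wide, 2.5 mm proud, 9.5 mm apart. Its flat top is bare from radius 36 to 45 mm, the lens is within.
- ring_mark (a point): the only dark round mark, 8.6 mm across, on the ring's top face, 40.5 mm from the ring's axis; it goes round with the ring.
- lens_ring (a joint): ring angle, rad, growing anticlockwise seen from above (loosening); 0 is fully tight (a stop), a full turn is 6.283; it starts between 0.3 and 5. It stays where it is left: dry friction 0.05 N m and damping 0.012 N m s/rad resist, 1 to 2 N at the rim. Loosening meets no stop within the job.
- dial_lens: silvered glass lens inside the ring, 71 mm across, domed, 4.5 mm above the ring's top face at its middle; origin at its centre at the height of the ring's top face. Fixed and fragile: not to be pressed. The small dark hub and red pointer on it never turn.
- volume_wheel (a joint): angle (rad) of the small knurled volume wheel, 33 mm across and 13 mm high, on the radio's face; starts at 0, to be left alone.
- volume_top (a point): centre of the volume wheel's top face.
- knob_a: amber bakelite knob blank, 38 mm across, 18 mm high, standing loose on the radio's face near the end away from the ring; origin at the centre of its underside.
- knob_b: a like knob blank, standing loose on the table beside the radio.
- spare_lens: loose spare silvered glass lens, 72 mm across, 7.5 mm high, on the table; origin at the centre of its underside.
- screwdriver: loose screwdriver, 170 mm long, lying on the table; origin under its middle.
- polish_jar: amber glass jar with a steel cap, 54 mm across, 60 mm high, loose on the table; origin at the centre of its underside.
- brush: loose brush, 160 mm long, lying on the table; origin under its middle.
- meter: fixed test meter in a wooden case, 170 x 240 x 120 mm (x, y, z), on the robot's left; origin at the centre of its underside.
- meter_toggle (a joint): toggle on top of the meter, rad, starts at 0; to be left alone.

How it is judged:
By the outcome, as a careful person would: the job done as asked, in the order asked, and still so for the second after the job is handed in, with the robot touching nothing.
It also fails if it takes over 54 s, if anything falls off the work surface, if the arm or the gripper's body presses on something with over 40 N, if the wrist force passes 120 N, or if a joint passes its speed limit or range.

ROBOT

A 6-joint arm with a two-finger parallel gripper is mounted at the origin on the work surface. World frame = base frame: x ahead of the robot, y to its left, z up, the work surface at z = 0. Lengths are in m, angles in rad, forces in N, time in s.
With the tool pointing down it reaches from about 0.35 to 0.725 m from the base axis. Payload 6 kg.
Tool frame: the origin (TCP) lies on the centre line of the jaws, within the pads' length; the fingertips stand 25 mm ahead of it and the grasp point (between the pads) lies 6 mm ahead of it; y points along the fingers, z is the direction in which the jaws open and shut, and the axes are right-handed (so a half turn about y gives the same grasp; the last joint's range is limited). The gripper opens to 85 mm and grips with 20 to 120 N. Pads are 22 mm wide; open, the fingers measure 114 mm over their backs; the gripper's body (76 mm by 85 mm) begins 54 mm behind the grasp point. The pads swing forward as they close: fully open they stand 13 mm farther back than shut.
Start: joints at [-0.956, 0.04, 0.085, 0, -1.615, -0.334], TCP at [0.166, -0.576, 0.218] pointing down, gripper open.
Joint ranges: [-2.56, 2.56], [-1.29, 2.01], [-1.08, 1.49], [-3.29, 1.98], [-2.81, -0.18], [-2.99, 2.99]. Speed limits (rad/s): [2.57, 2.57, 3.01, 3.14, 3.14, 3.14].

INTERFACE

Orientations are given as [roll, pitch, yaw] about the fixed x, y, z axes, in that order (R = Rz(yaw) Ry(pitch) Rx(roll)).
In Python, from cell import ctrl gives the robot as it stands. Calls block until the motion is done:
- ctrl.movep(position, orientation): joint-space move of the TCP to a pose.
- ctrl.move_straight(position, velocity=0.15, orientation=None, guard=None): straight line of the TCP; orientation=None keeps the orientation; velocity is the mean speed in m/s. With guard (N) it stops when the force on the tool has changed by that much, and returns True; else False.
- ctrl.move_j(angles): joint-space move.
- ctrl.ungrasp() and ctrl.gripper_close(): open the fingers fully, or close them until they stop; the grip force is fixed at half the most.
- ctrl.sleep(seconds).
- ctrl.solve_ik(position, orientation): joint angles nearest the present ones, or None.
- ctrl.sense(): the state.
- ctrl.get_image(name): name is "scene" or "top" or "wrist"; returns the picture (420x560x3 uint8, red, green, blue); there is no depth.
- ctrl.get_calibration(name): a dict with "intrinsics" (3x3 intrinsics, pixels), "k1" (the pictures are not rectified: a ray, as slopes to the right and down, at radius r is drawn at 1 + k1 r^2 times it, then the intrinsics apply), "rvec" (rotation vector, rad) and "tvec" (3), from world to camera coordinates, as OpenCV has them. Camera axes: x right, y down, z forward; pixel columns grow to the right and rows downward; lengths in m; the calibration is good to about 2 mm. A picture is of the moment at which its call begins: read the wrist's pose just before it. get_calibration takes no time and is no camera call; for the wrist camera it gives the pose at the moment of the call.
A pose or a line that the arm cannot do raises ctrl.Unreachable and nothing moves.
- ctrl.hand_in(): hands the job in, once; it reports no verdict.
The state is a dict: "time": time; "qpos": joint angles; "joint_vel": joint speeds; "joint_efforts": joint torques, N m; "tcp_pos": TCP position; "tool_rot": TCP orientation; "contact_force": force on the tool from outside, world axes, zero at the start; "moment": the same for the moment, N m; "gripper_width": opening from 0.0 (shut) to 1.0 (fully open).
Only numpy, scipy, OpenCV 4.12 (cv2) and the standard library are available. Lean on these libraries where they do the work, as an engineer would, in place of code of your own. Each camera call takes 0.05 s, during which the arm holds its last target.

## Working session

There is one attempt and no reset: what is moved stays moved. The work goes in short steps, each a Python script; the robot and the scene stay as the last script left them, time stands still between calls to the robot, and variables do not carry over. Pictures are saved under pics/ and viewed, and the job is handed in when it is done.

```bash
ls; mkdir -p pics
python3 - <<'E'
from cell import ctrl
import cv2
s=ctrl.sense();print(s)
for n in ("scene","top","wrist"):
    cv2.imwrite(f"pics/{n}0.png",ctrl.get_image(n)[:,:,::-1]); print(n,ctrl.get_calibration(n))
E
```

```text
pics
{'time': 0.0, 'qpos': array([-9.56266028e-01,  4.08015293e-02,  8.38108386e-02, -4.34845499e-04,
       -1.61553690e+00, -3.33716096e-01]), 'joint_vel': array([ 3.15903715e-05, -5.10540269e-04,  2.80194663e-04,  7.09140691e-04,
        5.08929305e-05,  3.18123736e-04]), 'joint_efforts': array([-3.10839550e-04, -3.68218625e+01,  3.47417915e+01,  6.93211868e+00,
       -5.34641920e-03, -2.28862314e-05]), 'tcp_pos': array([ 0.16625553, -0.57612915,  0.2166904 ]), 'tool_rot': array([-1.56901827e+00,  1.56609150e-04,  2.80833414e-01]), 'contact_force': array([ 0.80704337,  0.28747768, -0.26839381]), 'moment': array([-0.00258357, -0.0383485 ,  0.04336849]), 'gripper_width': 1.0025555648623299}
scene {'intrinsics': array([[379.08674208,   0.        , 274.19972402],
       [  0.        , 379.08674208, 205.02484688],
       [  0.        ,   0.        ,   1.        ]]), 'k1': -0.058757645367271086, 'rvec': array([ 0.98825989,  2.3649266 , -1.18107057]), 'tvec': array([ 0.35648014, -0.17412802,  1.63832433])}
top {'intrinsics': array([[379.38213199,   0.        , 281.24923596],
       [  0.        , 379.38213199, 212.06676429],
       [  0.        ,   0.        ,   1.        ]]), 'k1': -0.01769203071382947, 'rvec': array([ 2.19742616, -2.16868748,  0.07141667]), 'tvec': array([0.04861221, 0.53607284, 1.19759912])}
wrist {'intrinsics': array([[337.56836588,   0.        , 278.81178648],
       [  0.        , 337.56836588, 207.65808023],
       [  0.        ,   0.        ,   1.        ]]), 'k1': -0.04617053712660309, 'rvec': array([-1.77764448, -2.36130439, -0.33586804]), 'tvec': array([ 0.59932221, -0.03621804,  0.37914273])}
```

View pics/top0.png

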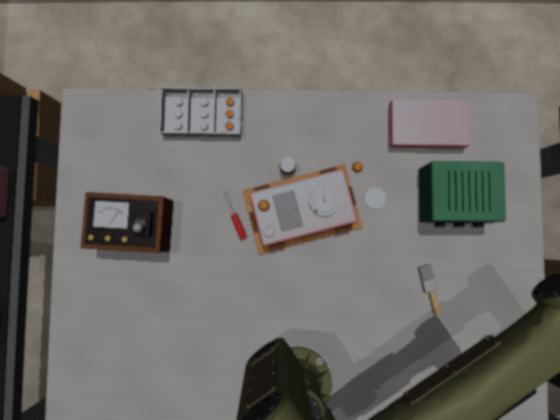

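View pics/scene0.png

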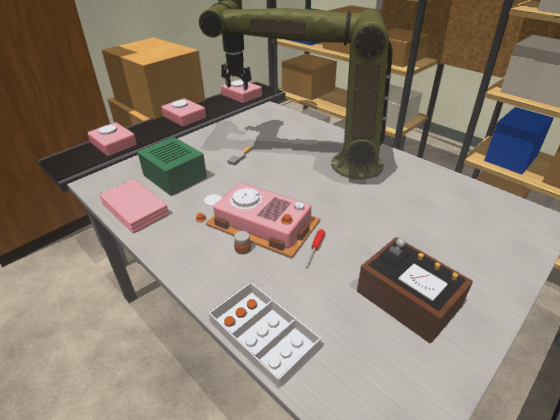

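View pics/wrist0.png

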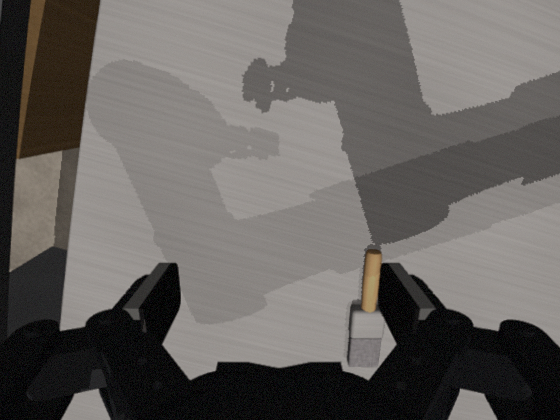

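The top view shows the ring at about (324,200), knob_b at (358,167), the spare lens at (375,198) and the volume wheel at (268,231). Next I'll compute a position and take a closer look.

```bash
cat > h.py <<'E'
import numpy as np, cv2
def ray(cal,uv):
    K=cal["intrinsics"]; k1=cal["k1"]
    p=cv2.undistortPoints(np.array(uv,float).reshape(-1,1,2),K,np.array([k1,0,0,0,0.]))[:,0]
    R,_=cv2.Rodrigues(cal["rvec"]); o=-R.T@cal["tvec"]
    return o,np.c_[p,np.ones(len(p))]@R
def onplane(cal,uv,z):
    o,d=ray(cal,uv); return o+d*((z-o[2])/d[:,2])[:,None]
def proj(cal,P):
    return cv2.projectPoints(np.array(P,float).reshape(-1,1,3),cal["rvec"],cal["tvec"],cal["intrinsics"],np.array([cal["k1"],0,0,0,0.]))[0][:,0]
E
python3 - <<'E'
from cell import ctrl
from h import *
c=ctrl.get_calibration("top"); 
im=cv2.imread("pics/top0.png")
for n,uv,z in (("ring",(324,200),.0985),("vol",(268,231),.095),("knobb",(358,167),.018),("spare",(375,198),.005),("jar",(288,165),.06),("knoba",(264,205),.1)): print(n,onplane(c,[uv],z)[0].round(4))
cv2.imwrite("pics/topcrop.png",cv2.resize(im[150:265,225:400],None,fx=4.4,fy=4.4,interpolation=cv2.INTER_CUBIC))
w=ctrl.get_calibration("wrist");s=ctrl.sense()
R,_=cv2.Rodrigues(w["rvec"]); print("cam pos",-R.T@w["tvec"], "axis",R[2], s["tcp_pos"])
from scipy.spatial.transform import Rotation as Ro
T=Ro.from_euler("xyz",s["tool_rot"]); print("cam in tool",T.inv().apply(-R.T@w["tvec"]-s["tcp_pos"]),T.inv().apply(R)); print(T.as_matrix())
E
```

```text
ring [ 0.5678 -0.0726  0.0985]
vol [0.4726 0.0942 0.095 ]
knobb [ 0.6849 -0.1908  0.018 ]
spare [ 0.5862 -0.2485  0.005 ]
jar [0.6803 0.0363 0.06  ]
knoba [0.5502 0.1072 0.1   ]
cam pos [ 0.0985299  -0.59613187  0.37305056] axis [ 0.26591095  0.078714   -0.96077858] [ 0.16626435 -0.57622092  0.21686378]
cam in tool [-7.06185317e-02 -1.56178476e-01 -1.30898757e-04] [[ 3.66480135e-04 -6.65569771e-04  9.99999711e-01]
 [ 9.60746462e-01 -2.77427372e-01 -5.36741921e-04]
 [ 2.77427650e-01  9.60746382e-01  5.37772182e-04]]
[[ 9.60819973e-01 -5.18365032e-04 -2.77172709e-01]
 [ 2.77173167e-01  1.35498788e-03  9.60819025e-01]
 [-1.22489324e-04 -9.99998948e-01  1.44557629e-03]]
```

View pics/topcrop.png

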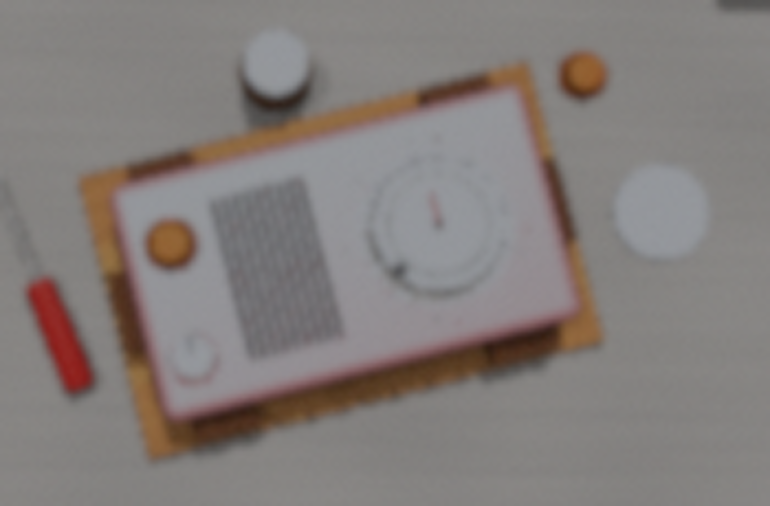

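Run:
```python
from cell import ctrl
from h import *
ctrl.gripper_close(); print(ctrl.sense()["time"])
print(ctrl.solve_ik([.55,-.073,.25],[-np.pi/2,0,0]),ctrl.solve_ik([.55,-.073,.25],[-np.pi/2,0,3.1]))
ctrl.movep([.55,-.073,.25],[-np.pi/2,0,0]); ctrl.sleep(.3)
s=ctrl.sense();print(s["time"],s["tcp_pos"],s["contact_force"],s["gripper_width"])
c=ctrl.get_calibration("wrist")
im=ctrl.get_image("wrist")[:,:,::-1]
cv2.imwrite("pics/w1.png",im); np.save("w1.npy",{**c,"tcp":s["tcp_pos"]},allow_pickle=True)
cv2.imwrite("pics/w1c.png",cv2.resize(im[100:300,180:380],None,fx=3,fy=3,interpolation=cv2.INTER_CUBIC))
```

```text
0.9167
[ 2.30066906e-01 -7.38674404e-02  3.09499051e-02 -4.44089210e-16
 -1.67561367e+00 -1.80086323e+00] [ 2.30066906e-01 -7.38674404e-02  3.09499051e-02  4.44089210e-16
 -1.67561367e+00  1.29913677e+00]
3.4833 [ 0.54994941 -0.07334554  0.24998094] [-0.20140825 -0.00932901  0.64139593] 0.0008142634950602177
```

View pics/w1.png

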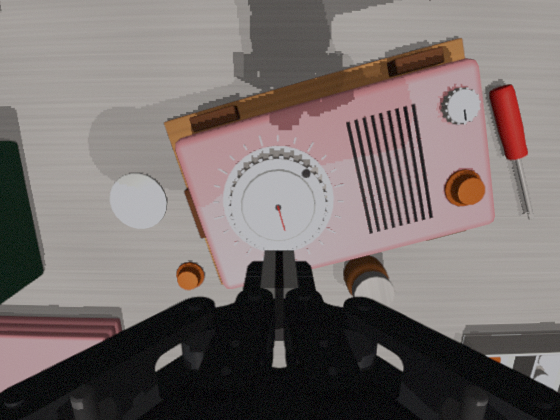

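View pics/w1c.png

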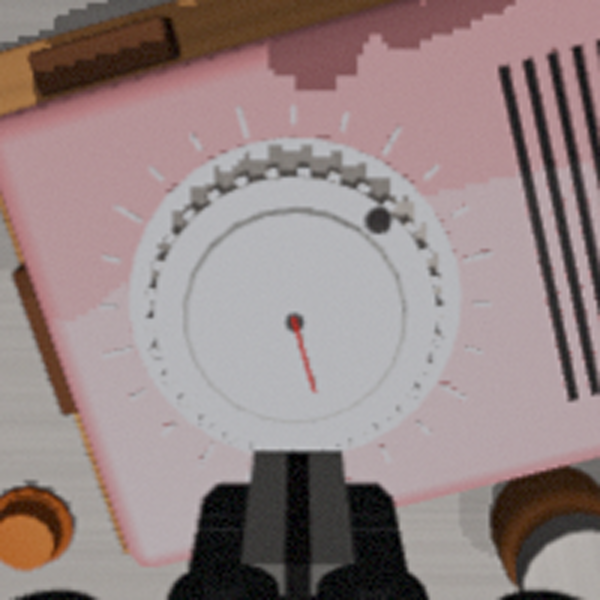

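The wrist view shows the hub at (278,207) and the mark at (306,173). The ring knurls are visible, and the closed fingertip is about 16 mm thick by 22 mm wide. I'll compute the centre and the mark angle from these.

```bash
cat >> h.py <<'E'
def blob(im,uv,r,thr=None):
    g=im.max(2).astype(float); x,y=map(int,uv); p=g[y-r:y+r+1,x-r:x+r+1]
    t=thr or (p.min()+np.median(p))/2
    n,l,st,ce=cv2.connectedComponentsWithStats((p<t).astype(np.uint8))
    k=1+np.argmax(st[1:,4]); 
    w=np.where(l==k,1,0)*1.0; w=cv2.dilate(w,np.ones((3,3)))*np.clip(np.median(p)-p,0,None)
    Y,X=np.mgrid[y-r:y+r+1,x-r:x+r+1]; return np.array([(w*X).sum()/w.sum(),(w*Y).sum()/w.sum()]),st[k]
E
python3 - <<'E'
from h import *
c=np.load("w1.npy",allow_pickle=True).item(); im=cv2.imread("pics/w1.png")
h,sh=blob(im,(278,207),4); m,sm=blob(im,(306,173),7)
H=onplane(c,[h],.103)[0];M=onplane(c,[m],.0985)[0]
print(h,sh,m,sm,H,M,np.linalg.norm((M-H)[:2]),np.degrees(np.arctan2(*(M-H)[1::-1])))
# lens edge circle: dark line between lens and ring; radial search of min gray around
g=cv2.GaussianBlur(im,(0,0),.7).min(2).astype(float)
C=H[:2].copy()
for it in range(4):
    pts=[]
    for a in np.radians(np.arange(0,360,3)):
        rr=np.arange(.032,.0385,.00025)
        P=np.c_[C[0]+rr*np.cos(a),C[1]+rr*np.sin(a),np.full(len(rr),.0985)]
        uv=proj(c,P).astype(np.float32)
        v=cv2.remap(g.astype(np.float32),uv[None,:,0],uv[None,:,1],cv2.INTER_LINEAR)[0]
        k=v.argmin()
        if np.median(v)-v[k]>12 and 0<k<len(rr)-1: pts.append(P[k,:2])
    pts=np.array(pts); A=np.c_[2*pts,np.ones(len(pts))]
    s=np.linalg.lstsq(A,(pts**2).sum(1),rcond=None)[0]; r=np.sqrt(s[2]+s[:2]@s[:2]); C=s[:2]
    print(len(pts),C,r)
d=M[:2]-C; print(np.linalg.norm(d),np.degrees(np.arctan2(d[1],d[0])))
# ridge phases
print(proj(c,[[C[0],C[1],.0985]]))
im2=im.copy()
P=[[C[0]+.0475*np.cos(a),C[1]+.0475*np.sin(a),.0985] for a in np.radians(np.arange(0,360,2))]
z=cv2.resize(im[140:290,200:360],None,fx=5,fy=5,interpolation=cv2.INTER_CUBIC)[:600]
for u in proj(c,P): cv2.circle(z,tuple(((u-[200,140]+.5)*5).astype(int).tolist()),1,(0,0,255),-1)
cv2.imwrite("pics/w1r.png",z)
E
```

```text
[277.70888594 206.77984085] [ 2  2  5  5 16] [305.79366755 172.91257696] [ 3  3  8  9 55] [ 0.56599843 -0.07438195  0.103     ] [ 0.53484272 -0.04844794  0.0985    ] 0.04053703384419861 140.2260085169874
49 [ 0.56644149 -0.07432507] 0.03452692151692248
49 [ 0.56643524 -0.07427886] 0.03453932951345675
50 [ 0.56643261 -0.07429836] 0.03453801024577961
49 [ 0.5664424  -0.07428998] 0.03454335457410839
0.0408209590359875 140.7238987619815
[[277.8182075  205.92526012]]
```

View pics/w1r.png

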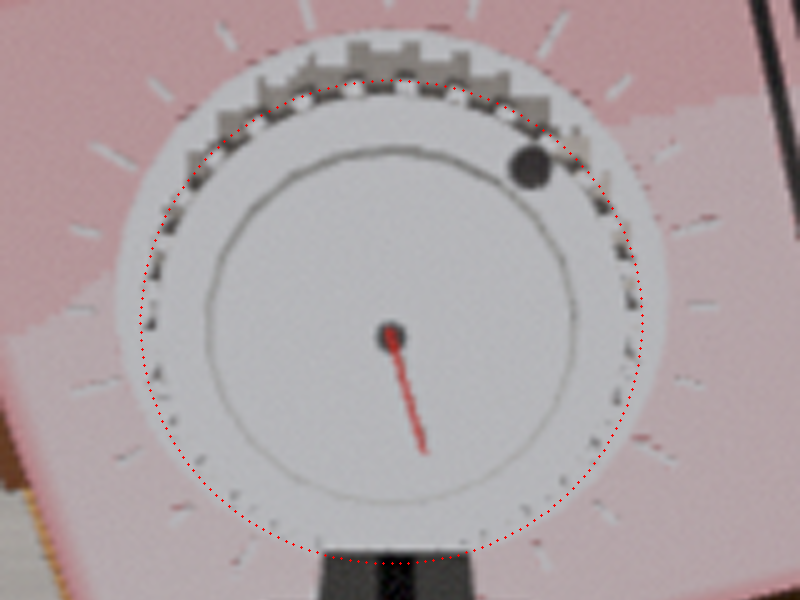

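Run:
```python
from cell import ctrl
from h import *
p=[.566+.018,-.074,.25]
ctrl.movep(p,[-np.pi/2,0,np.pi]); ctrl.sleep(.2)
s=ctrl.sense();print(s["time"],s["tcp_pos"],s["qpos"])
c=ctrl.get_calibration("wrist")
im=ctrl.get_image("wrist")[:,:,::-1]
cv2.imwrite("pics/w2.png",im); np.save("w2.npy",{**c,"tcp":s["tcp_pos"]},allow_pickle=True)
cv2.imwrite("pics/w2c.png",cv2.resize(im[130:280,180:380],None,fx=4,fy=4,interpolation=cv2.INTER_CUBIC))
```

```text
6.4 [ 0.58399171 -0.07401157  0.25002268] [ 2.14263093e-01  1.60031043e-02  1.18974855e-01 -2.28023075e-05
 -1.67370767e+00  1.35634837e+00]
```

View pics/w2c.png

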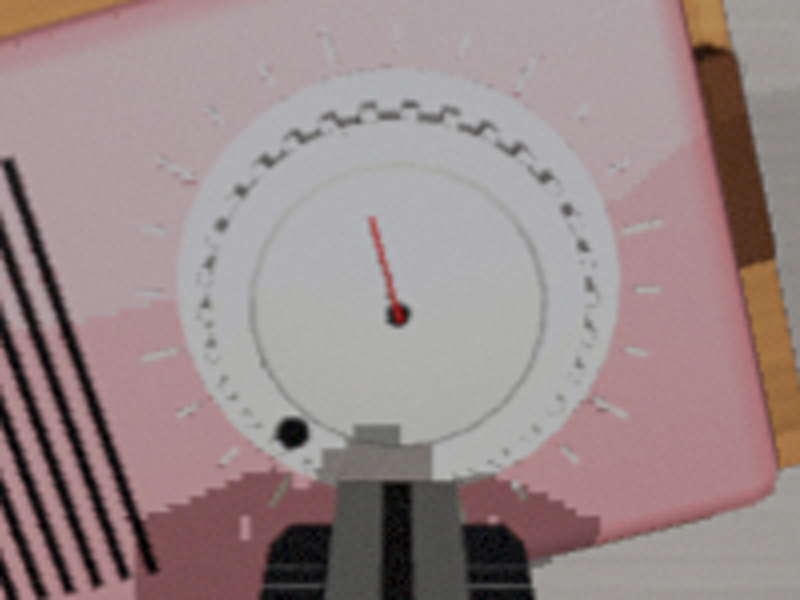

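The second view shows the hub at about (279,208), the mark at about (253,238), and grooves around the far side.

Run:
```python
from h import *
Hs=[]
for n,hu,mu in(("w1",(278,207),(306,173)),("w2",(279,208),(253,238))):
    c=np.load(n+".npy",allow_pickle=True).item(); im=cv2.imread(f"pics/{n}.png")
    h,_=blob(im,hu,4); m,sm=blob(im,mu,7)
    H=onplane(c,[h],.103)[0];M=onplane(c,[m],.0985)[0]; d=M-H
    Hs.append((H[:2],M[:2])); print(n,H,M,sm,np.linalg.norm(d[:2]),np.degrees(np.arctan2(d[1],d[0])))
    np.save(n+"_HM.npy",np.r_[H,M])
C,M=np.mean(Hs,axis=0); d=M-C
print("C",C,"M",M,np.linalg.norm(d),np.degrees(np.arctan2(d[1],d[0])))
for n,k in(("w1",0),("w2",1)):
    c=np.load(n+".npy",allow_pickle=True).item(); g=cv2.imread(f"pics/{n}.png").max(2).astype(np.float32)
    Ck=Hs[k][0]; best=[]
    lo,hi=((90,270),(-90,90))[k]
    for r in (.0455,.0463,.047):
        a=np.radians(np.arange(lo+20,hi-20,.5))
        uv=proj(c,np.c_[Ck[0]+r*np.cos(a),Ck[1]+r*np.sin(a),np.full(len(a),.0985)]).astype(np.float32)
        v=cv2.remap(g,uv[None,:,0],uv[None,:,1],cv2.INTER_LINEAR)[0]
        v=np.clip(v-np.median(v),-40,40); f=(v*np.exp(-1j*30*a)).mean()  # v~A cos(30(a-a0)), bright=ridge
        print(n,r,"ridge phase deg",np.degrees(np.angle(f))/-30%12,"amp",abs(f))
        # print dark minima
```

```text
w1 [ 0.56599843 -0.07438195  0.103     ] [ 0.53484272 -0.04844794  0.0985    ] [ 3  3  8  9 55] 0.04053703384419861 140.2260085169874
w2 [ 0.56598481 -0.07419955  0.103     ] [ 0.53486759 -0.04845541  0.0985    ] [ 3  4  8  7 46] 0.040386159533608516 140.3980989319352
C [ 0.56599162 -0.07429075] M [ 0.53485516 -0.04845168] 0.04046155106215337 140.3118933004769
w1 0.0455 ridge phase deg 8.44951640222704 amp 21.5397446002452
w1 0.0463 ridge phase deg 8.399638662029425 amp 19.246956453008973
w1 0.047 ridge phase deg 8.121974479310134 amp 11.718105949596032
w2 0.0455 ridge phase deg 8.401594648021973 amp 13.392420145894624
w2 0.0463 ridge phase deg 8.490266933783806 amp 15.78001068986621
w2 0.047 ridge phase deg 8.548538516948165 amp 9.783751255151122
```

Run:
```python
from h import *
c=np.load("w2.npy",allow_pickle=True).item(); t=c["tcp"]; ps=np.pi
X=np.array([np.cos(ps),np.sin(ps),0]);Z=np.array([-np.sin(ps),np.cos(ps),0]);Y=np.array([0,0,-1.])
for x in(-.011,0,.011):
  for y in (.038,.025,.012,0,-.02):
    print(x,y,proj(c,[t+x*X+y*Y+z*Z for z in(-.008,.008)]).round(1).tolist())
im=cv2.imread("pics/w2.png"); cv2.imwrite("pics/w2f.png",cv2.resize(im[220:420,200:360],None,fx=3.7,fy=3,interpolation=cv2.INTER_CUBIC)*2)
```

```text
-0.011 0.038 [[265.5, 212.7], [292.1, 212.7]]
-0.011 0.025 [[264.6, 219.5], [292.9, 219.4]]
-0.011 0.012 [[263.6, 227.1], [293.9, 227.1]]
-0.011 0 [[262.5, 235.2], [294.9, 235.2]]
-0.011 -0.02 [[260.3, 251.5], [297.0, 251.5]]
0 0.038 [[265.7, 230.0], [291.9, 230.0]]
0 0.025 [[264.8, 237.7], [292.7, 237.7]]
0 0.012 [[263.8, 246.5], [293.7, 246.5]]
0 0 [[262.8, 255.7], [294.6, 255.7]]
0 -0.02 [[260.7, 274.2], [296.6, 274.2]]
0.011 0.038 [[265.9, 246.7], [291.7, 246.7]]
0.011 0.025 [[265.0, 255.3], [292.5, 255.3]]
0.011 0.012 [[264.1, 265.2], [293.4, 265.2]]
0.011 0 [[263.1, 275.5], [294.4, 275.5]]
0.011 -0.02 [[261.1, 296.0], [296.2, 296.0]]
```

View pics/w2f.png

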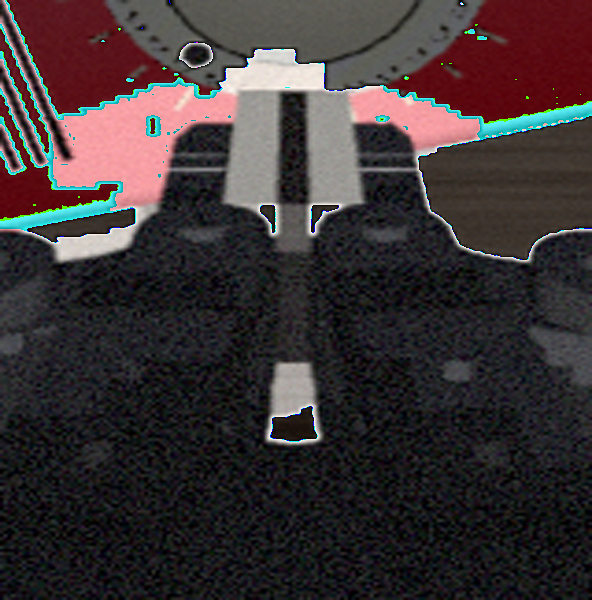

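Run:
```python
from h import *
im=cv2.imread("pics/wrist0.png"); cv2.imwrite("pics/w0f.png",cv2.convertScaleAbs(cv2.resize(im[240:420,80:480],None,fx=2,fy=3,interpolation=cv2.INTER_CUBIC),alpha=2.5,beta=15))
```

```text
(no output)
```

View pics/w0f.png

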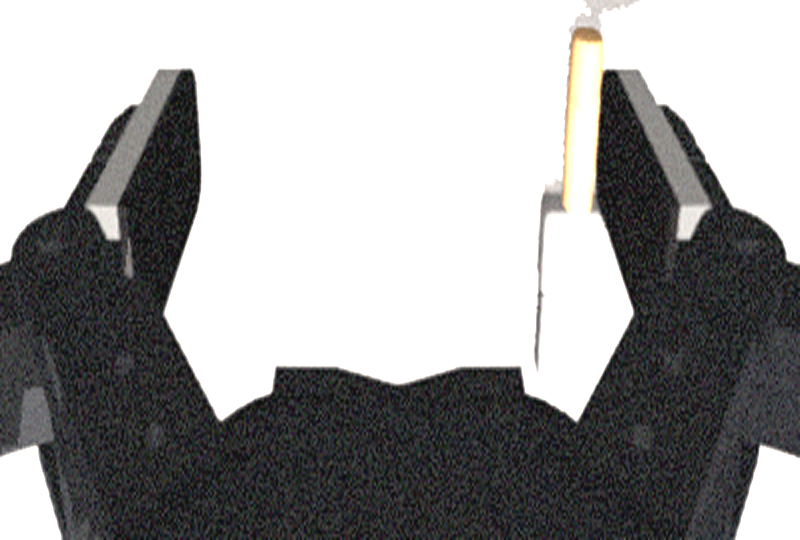

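Run:
```python
from cell import ctrl
from h import *
s=ctrl.sense();t=s["tcp_pos"]
im=ctrl.get_image("scene")[:,:,::-1].copy();c=ctrl.get_calibration("scene")
cv2.imwrite("pics/s1.png",im)
for z in(.225,.2375,.25,.268,.28): print(z,proj(c,[[t[0],t[1],z]]))
u=proj(c,[[t[0],t[1],.25]])[0].astype(int);x0,y0=u-[80,80]
z=cv2.resize(im[y0:y0+120,x0:x0+160],None,fx=5,fy=5,interpolation=cv2.INTER_CUBIC)
for zz,col in((.225,(0,0,255)),(.268,(0,255,0))):
    for dx in(-.011,.011):
        for dy in(-.008,.008):
            q=(proj(c,[[t[0]+dx,t[1]+dy,zz]])[0]-[x0,y0]+.5)*5; cv2.circle(z,tuple(q.astype(int).tolist()),2,col,-1)
cv2.imwrite("pics/s1c.png",z)
```

```text
0.225 [[238.45411007 165.89970529]]
0.2375 [[238.14737185 162.57076961]]
0.25 [[237.83719248 159.20120686]]
0.268 [[237.3843914  154.27635059]]
0.28 [[237.07843205 150.94458399]]
```

View pics/s1c.png

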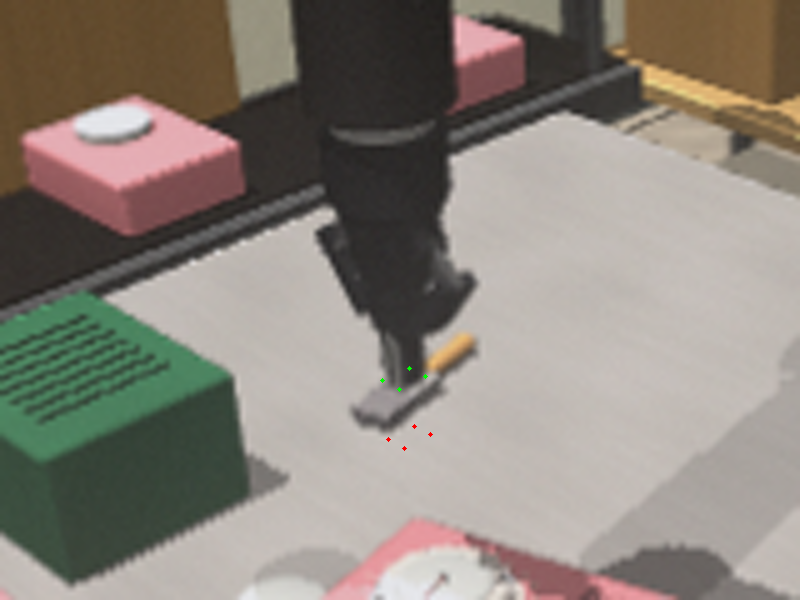

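Both cameras put the closed fingertip about 18 mm behind the reported TCP: tip z is about 0.268 when the TCP is at 0.250. The task notes say 25 mm ahead. I'll trust the images, descend under guard, and then enter a groove corner-first.

```bash
cat >> h.py <<'E'
C=np.array([.5660,-.0743]); TAU=np.radians(35); CX,CZ=-.011,.0069
def pose(phi_deg,rc,z,dC=(0,0)):
    """TCP pose with leading corner at ring angle phi, radius rc (variant B)"""
    ph=np.radians(phi_deg); psi=ph+TAU
    X=np.array([np.cos(psi),np.sin(psi)]);Z=np.array([-np.sin(psi),np.cos(psi)])
    # corner located at angle phi exactly
    p=C+np.array(dC)+rc*np.array([np.cos(ph),np.sin(ph)])-CX*X-CZ*Z
    return [p[0],p[1],z],[-np.pi/2,0,float(psi)]
E
python3 - <<'E'
from cell import ctrl
from h import *
phi=-57.6; zc=.0735
p,o=pose(phi,.053,.14); print(p,o)
ctrl.movep(p,o); s=ctrl.sense();print(s["time"],s["qpos"],s["contact_force"])
p,o=pose(phi,.053,zc)
hit=ctrl.move_straight(p,velocity=.05,guard=5)
s=ctrl.sense();print("down",hit,s["time"],s["tcp_pos"],s["contact_force"])
c=ctrl.get_calibration("wrist"); im=ctrl.get_image("wrist")[:,:,::-1]; cv2.imwrite("pics/w3.png",im); np.save("w3.npy",c,allow_pickle=True)
cv2.imwrite("pics/s3.png",cv2.resize(ctrl.get_image("scene")[150:250,170:320,::-1],None,fx=5,fy=5,interpolation=cv2.INTER_CUBIC))
E
```

```text
[np.float64(0.6019024947957768), np.float64(-0.1296467790989442), 0.14] [-1.5707963267948966, 0, -0.3944444109507186]
9.3833 [ 1.12747649e-01  8.64552518e-02 -7.65299218e-03  2.42045825e-05
 -1.47658073e+00 -2.07760419e+00] [-0.0115842  -0.55636254  0.09883938]
down False 10.8667 [ 0.60213212 -0.12968095  0.07394561] [-0.21819789  0.31230213 -0.67586512]
```

View pics/w3.png

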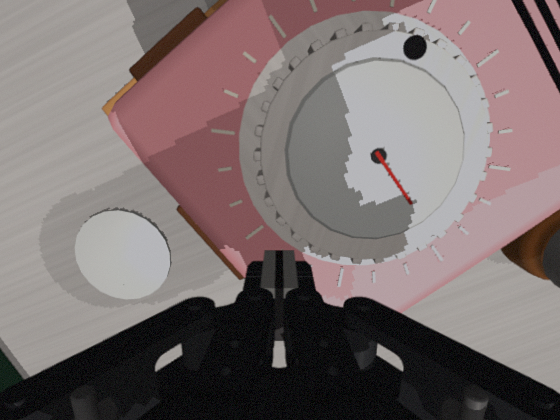

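View pics/s3.png

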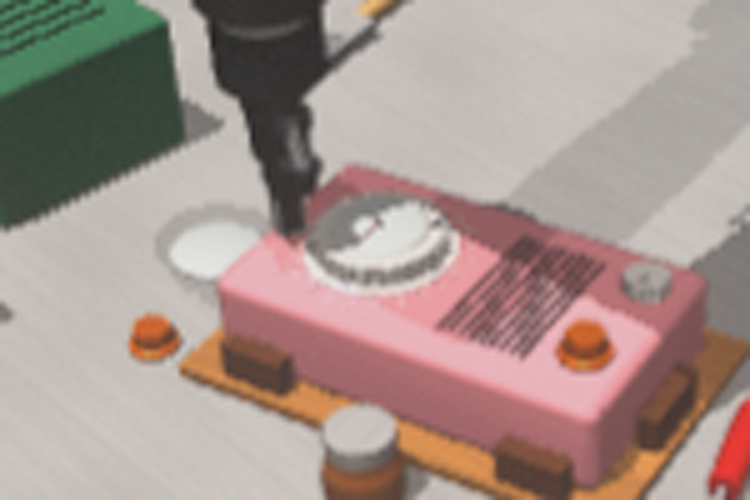

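The tip is beside the ring with no contact, the mark is visible at (415,47), and the hub is at (378,155). Next I'll move in radially and turn a first small arc to check engagement.

```bash
cat >> h.py <<'E'
ZC=.0735
def frt(s,phi,f0):
    f=s["contact_force"][:2]-f0[:2]; a=np.radians(phi)
    return f@[np.cos(a),np.sin(a)], f@[-np.sin(a),np.cos(a)], s["contact_force"][2]-f0[2]
def markang(ctrl,Cz=C,name=None):
    """ring mark angle (deg) by predicted hub + dark blob search on annulus"""
    c=ctrl.get_calibration("wrist"); im=ctrl.get_image("wrist")[:,:,::-1]
    if name: cv2.imwrite(name,im); np.save(name[:-4].replace("pics/","")+".npy",c,allow_pickle=True)
    return findmark(c,im)
def findmark(c,im):
    g=im.max(2).astype(np.float32)
    hp=proj(c,[[C[0],C[1],.103]])[0]; x,y=hp.round().astype(int)
    H,_=blob(im,(x,y),8); Hw=onplane(c,[H],.103)[0]
    # unwrap ring annulus top face
    a=np.radians(np.arange(0,360,.5)); rr=np.arange(.0375,.0440,.0005)
    A,Rr=np.meshgrid(a,rr)
    P=np.c_[(Hw[0]+Rr*np.cos(A)).ravel(),(Hw[1]+Rr*np.sin(A)).ravel(),np.full(A.size,.0985)]
    uv=proj(c,P).astype(np.float32).reshape(A.shape+(2,))
    v=cv2.remap(g,uv[...,0],uv[...,1],cv2.INTER_LINEAR,borderMode=cv2.BORDER_CONSTANT,borderValue=255)
    dk=(v<60).mean(0)
    # mark: run of dark about 12 deg wide
    k=np.ones(25); sc=np.convolve(np.r_[dk[-12:],dk,dk[:12]],k,"valid")
    i=sc.argmax(); P0=[Hw[0]+.0405*np.cos(a[i]),Hw[1]+.0405*np.sin(a[i]),.0985]
    m0=proj(c,[P0])[0]
    mm,st=blob(im,m0.round(),13)
    M=onplane(c,[mm],.0985)[0]; d=(M-Hw)[:2]
    return np.degrees(np.arctan2(d[1],d[0]))%360, np.linalg.norm(d), Hw[:2], sc[i], st.tolist()
E
python3 - <<'E'
from cell import ctrl
from h import *
for n in("w1","w2","w3"): print(n,findmark(np.load(n+".npy",allow_pickle=True).item(),cv2.imread(f"pics/{n}.png")))
f0=ctrl.sense()["contact_force"]; np.save("f0.npy",f0)
phi=-57.6
p,o=pose(phi,.0458,ZC); hit=ctrl.move_straight(p,velocity=.04,guard=6)
s=ctrl.sense();print("in",hit,s["time"],s["tcp_pos"]-p,frt(s,phi,f0))
if not hit:
  for phi in(-45.6,-33.6):
    p,o=pose(phi,.0460,ZC); ctrl.move_straight(p,velocity=.06,orientation=o); s=ctrl.sense();print(phi,s["time"],s["tcp_pos"]-p,frt(s,phi,f0))
print(markang(ctrl,name="pics/w4.png"))
E
```

```text
w1 (np.float64(140.32586017980594), np.float64(0.040649857284174994), array([ 0.56609724, -0.0743409 ]), np.float64(9.307692307692308), [9, 9, 9, 9, 58])
w2 (np.float64(140.40398997139692), np.float64(0.040422080881259925), array([ 0.56601328, -0.07421698]), np.float64(16.153846153846153), [10, 11, 8, 7, 46])
w3 (np.float64(141.35418083715186), np.float64(0.04377143626465361), array([ 0.56609363, -0.07446866]), np.float64(20.0), [12, 2, 5, 3, 6])
in True 11.2417 [ 0.00056876 -0.00052582  0.00017776] (np.float64(4.818815613940735), np.float64(1.566679039997377), np.float64(0.4826685487587863))
(np.float64(136.2156965106723), np.float64(0.03886367331096959), array([ 0.56609617, -0.07444738]), np.float64(20.30769230769231), [17, 19, 2, 3, 5])
```

View pics/w4.png

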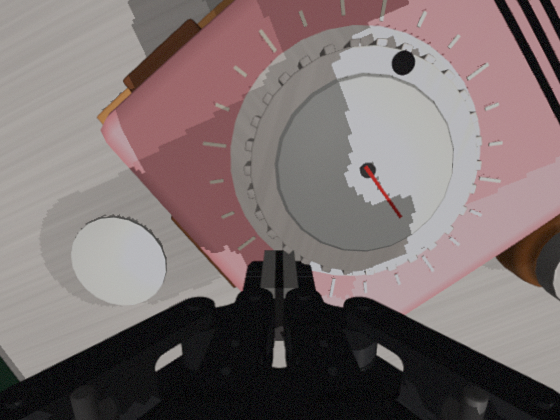

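```bash
cat >> h.py <<'E'
def blob(im,uv,r,thr=None):
    g=im.max(2); x,y=map(int,uv); p=g[max(y-r,0):y+r+1,max(x-r,0):x+r+1]; t=(int(np.percentile(p,1))+int(np.median(p)))//2
    n,l,st,ce=cv2.connectedComponentsWithStats((p<t).astype(np.uint8))
    sel=[k for k in range(1,n) if st[k,4]>=8]; k=min(sel,key=lambda k:np.hypot(*(ce[k]-r)))
    return ce[k]+[max(x-r,0),max(y-r,0)],st[k]
E
python3 - <<'E'
from cell import ctrl
from h import *
for n in("w1","w2","w3","w4"): print(n,findmark(np.load(n+".npy",allow_pickle=True).item(),cv2.imread(f"pics/{n}.png")))
f0=np.load("f0.npy")
for phi in(-51.6,-45.6,-33.6,-21.6):
    p,o=pose(phi,.0463,ZC); ctrl.move_straight(p,velocity=.06,orientation=o); s=ctrl.sense();print(phi,s["time"],(s["tcp_pos"]-p)*1000,np.round(frt(s,phi,f0),2))
print(markang(ctrl,name="pics/w5.png"))
E
```

```text
w1 (np.float64(140.4090694101855), np.float64(0.04059119797739013), array([ 0.56612399, -0.074365  ]), np.float64(9.23076923076923), [9, 9, 9, 9, 58])
w2 (np.float64(139.97408313110734), np.float64(0.04038507710816087), array([ 0.56568675, -0.07437811]), np.float64(15.923076923076925), [10, 11, 8, 7, 46])
w3 (np.float64(138.84531259885694), np.float64(0.04183329335847913), array([ 0.56606288, -0.07453195]), np.float64(20.076923076923077), [13, 8, 5, 5, 10])
w4 (np.float64(135.96941527245016), np.float64(0.04209872226328723), array([ 0.56611017, -0.07445876]), np.float64(20.30769230769231), [21, 8, 2, 8, 10])
-51.6 11.55 [-0.21080246  0.26705769 -0.14885485] [1.55 0.57 0.51]
-45.6 11.8083 [-0.20221893  0.19797102 -0.20040536] [1.19 0.27 0.42]
-33.6 12.1667 [-0.13632884  0.1660584  -0.15133407] [ 1.64  1.46 -0.07]
-21.6 12.525 [-0.15290474  0.03291048 -0.07190985] [ 1.37  1.   -0.18]
(np.float64(173.58772786843895), np.float64(0.04032133177884682), array([ 0.56613767, -0.07446664]), np.float64(20.461538461538463), [9, 10, 6, 8, 14])
```

View pics/w5.png

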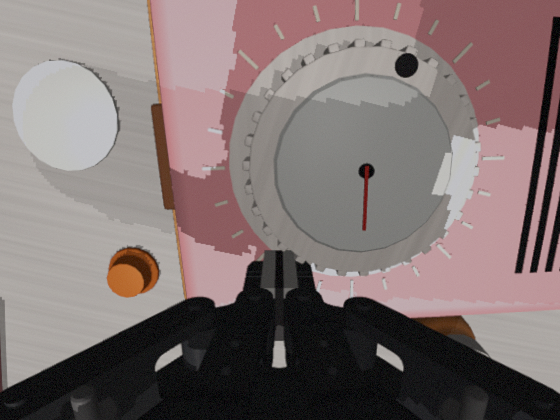

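```bash
cat >> h.py <<'E'
def blob(im,uv,r,thr=None):
    g=im.max(2); x,y=map(int,uv); 
    if r>10: r=22
    y0,x0=max(y-r,0),max(x-r,0); p=g[y0:y+r+1,x0:x+r+1]; t=55 if r>10 else (int(np.percentile(p,1))+int(np.median(p)))//2
    n,l,st,ce=cv2.connectedComponentsWithStats((p<t).astype(np.uint8))
    if n<2: return np.array([x,y],float),np.zeros(5)
    k=1+np.argmax(st[1:,4]) ; return ce[k]+[x0,y0],st[k]
def orbit(ctrl,phi0,phi1,f0,rc=.0463,vel=.1,step=15,dC=(0,0)):
    n=int(np.ceil((phi1-phi0)/step)); out=[]
    for phi in np.linspace(phi0,phi1,n+1)[1:]:
        p,o=pose(phi,rc,ZC,dC); ctrl.move_straight(p,velocity=vel,orientation=o); s=ctrl.sense(); F=frt(s,phi,f0)
        out.append((round(phi,1),round(rc*1000,2),*np.round(F,1)))
        if F[0]>6: rc+=.0003
        elif F[0]<.3: rc-=.0002
        rc=max(.0455,min(rc,.047))
        if max(map(abs,F))>25: print("HIGH FORCE",F); break
    print(*out,sep="\n"); print("t",s["time"]); return phi,rc
E
python3 - <<'E'
from cell import ctrl
from h import *
for n in("w1","w2","w3","w4","w5"): print(n,findmark(np.load(n+".npy",allow_pickle=True).item(),cv2.imread(f"pics/{n}.png")))
f0=np.load("f0.npy")
print(orbit(ctrl,-21.6,38.4,f0))
print(markang(ctrl,name="pics/w6.png"))
E
```

```text
w1 (np.float64(141.25681218509118), np.float64(0.04101313666373252), array([ 0.56612399, -0.074365  ]), np.float64(9.23076923076923), [19, 19, 6, 5, 13])
w2 (np.float64(140.1046897847173), np.float64(0.040169603799093435), array([ 0.56568675, -0.07437811]), np.float64(15.923076923076925), [20, 20, 7, 7, 38])
w3 (np.float64(140.13524351849375), np.float64(0.04053773814760689), array([ 0.56606288, -0.07453195]), np.float64(20.076923076923077), [10, 10, 22, 24, 413])
w4 (np.float64(140.42131437001035), np.float64(0.0404828994395458), array([ 0.56611017, -0.07445876]), np.float64(20.30769230769231), [10, 10, 23, 24, 409])
w5 (np.float64(173.54009731355208), np.float64(0.04045084371534065), array([ 0.56613767, -0.07446664]), np.float64(20.461538461538463), [10, 10, 23, 24, 413])
(np.float64(-6.6), 46.3, np.float64(2.7), np.float64(0.1), np.float64(0.6))
(np.float64(8.4), 46.3, np.float64(1.0), np.float64(-0.1), np.float64(-1.3))
(np.float64(23.4), 46.3, np.float64(0.8), np.float64(0.0), np.float64(-0.2))
(np.float64(38.4), 46.3, np.float64(1.6), np.float64(-0.6), np.float64(0.0))
t 14.2083
(np.float64(38.4), 0.0463)
(np.float64(236.3490795231191), np.float64(0.04155070189051863), array([ 0.56556508, -0.07269755]), np.float64(18.53846153846154), [12, 8, 22, 23, 408])
```

View pics/w6.png

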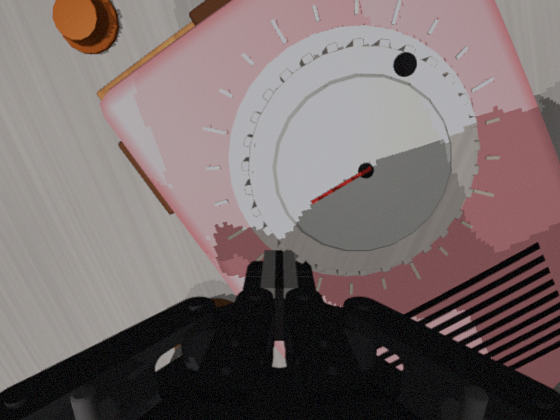

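The mark is at about (405,64) and follows the finger at φ+195.1°, with no slip. I'll finish stroke 1 and come off.

```bash
cat >> h.py <<'E'
def off(ctrl,phi,rc,z=.115):
    p,o=pose(phi-1.5,rc+.0005,ZC); ctrl.move_straight(p,velocity=.05,orientation=o)
    p,o=pose(phi-1.5,.056,ZC); ctrl.move_straight(p,velocity=.08)
    p,o=pose(phi-1.5,.056,z); ctrl.move_straight(p,velocity=.2)
E
python3 - <<'E'
from cell import ctrl
from h import *
p,o=pose(200,.0463,ZC); print(ctrl.solve_ik(p,o))
f0=np.load("f0.npy")
phi,rc=orbit(ctrl,38.4,200,f0,vel=.15)
print(markang(ctrl,name="pics/w7.png"))
off(ctrl,phi,rc); s=ctrl.sense(); print(s["time"],s["contact_force"]-f0)
print(markang(ctrl,name="pics/w8.png"))
E
```

```text
[ 0.20370437 -0.14662583 -0.35785754  0.         -1.35956462  2.32702304]
(np.float64(53.1), 46.3, np.float64(0.6), np.float64(-1.3), np.float64(-1.0))
(np.float64(67.8), 46.3, np.float64(0.5), np.float64(-1.9), np.float64(0.1))
(np.float64(82.5), 46.3, np.float64(-0.7), np.float64(-1.1), np.float64(-0.3))
(np.float64(97.2), 46.1, np.float64(0.5), np.float64(-1.8), np.float64(-0.7))
(np.float64(111.9), 46.1, np.float64(-0.4), np.float64(-1.2), np.float64(-0.3))
(np.float64(126.5), 45.9, np.float64(-1.0), np.float64(-0.0), np.float64(0.4))
(np.float64(141.2), 45.7, np.float64(-0.9), np.float64(-0.3), np.float64(-0.2))
(np.float64(155.9), 45.5, np.float64(-1.1), np.float64(-1.0), np.float64(-0.4))
(np.float64(170.6), 45.5, np.float64(-1.4), np.float64(-0.3), np.float64(0.1))
(np.float64(185.3), 45.5, np.float64(-1.4), np.float64(0.8), np.float64(-0.6))
(np.float64(200.0), 45.5, np.float64(-2.3), np.float64(0.3), np.float64(-0.2))
t 18.75
(np.float64(29.958234824032363), np.float64(0.04194720052385107), array([ 0.56604119, -0.07441317]), np.float64(4.3076923076923075), [31, 22, 1, 1, 1])
19.6833 [ 0.73525861 -0.63519039 -0.50449603]
(np.float64(0.07061503420151101), np.float64(0.040769627391134315), array([ 0.56603085, -0.07431859]), np.float64(0.0), [0.0, 0.0, 0.0, 0.0, 0.0])
```

View pics/w8.png

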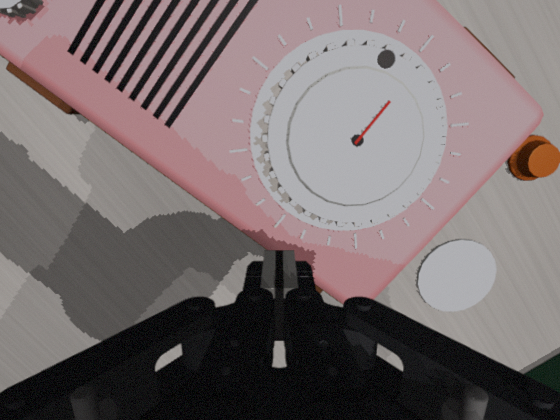

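```bash
sed -i 's/dk=(v<60).mean(0)/dk=np.clip(np.median(v)-v,0,None).mean(0)/; s/^    if r>10: r=22/    if r>10: r=24/; s/t=55 if r>10 else (int(np.percentile(p,1))+int(np.median(p)))\/\/2/t=(int(np.percentile(p,1))+int(np.median(p)))\/\/2/; s/im.max(2); x,y=/im.min(2)*1 if r<=10 else im.max(2); x,y=/' h.py
python3 - <<'E'
from h import *
for n in("w1","w2","w3","w4","w5","w6","w7","w8"): print(n,findmark(np.load(n+".npy",allow_pickle=True).item(),cv2.imread(f"pics/{n}.png")))
E
```

```text
w1 (np.float64(142.01493181556535), np.float64(0.04127070202035599), array([ 0.56749927, -0.07390127]), np.float64(2362.1331901550293), [21, 19, 9, 9, 60])
w2 (np.float64(170.2223801611964), np.float64(0.05244612488241708), array([ 0.56732378, -0.0737497 ]), np.float64(2905.2837562561035), [23, 37, 26, 12, 179])
w3 (np.float64(141.9740430198365), np.float64(0.04119882289960167), array([ 0.56738514, -0.07389887]), np.float64(2231.2816290855408), [13, 10, 24, 25, 453])
w4 (np.float64(141.3100466396219), np.float64(0.04096140514360202), array([ 0.56685069, -0.07424529]), np.float64(2251.993166267872), [14, 11, 23, 25, 446])
w5 (np.float64(172.03723011605265), np.float64(0.04136557725410499), array([ 0.56691207, -0.07566603]), np.float64(2276.881815433502), [14, 10, 23, 25, 441])
w6 (np.float64(236.14700533982324), np.float64(0.04142007143008291), array([ 0.56556471, -0.07291296]), np.float64(3141.3601121902466), [14, 9, 23, 25, 444])
w7 (np.float64(36.81785277680747), np.float64(0.04207320273458977), array([ 0.56583302, -0.07639733]), np.float64(2088.090227127075), [15, 8, 24, 25, 456])
w8 (np.float64(35.428693709912), np.float64(0.040288847968571455), array([ 0.566705  , -0.07430016]), np.float64(2378.4924964904785), [15, 11, 18, 24, 267])
```

```bash
sed -i 's/H,_=blob(im,(x,y),8); Hw=onplane(c,\[H\],.103)\[0\]/Hw=np.array([.5660,-.0743,.103])/' h.py
python3 - <<'E'
from h import *
for n in("w1","w3","w4","w5","w6","w7","w8"): a=findmark(np.load(n+".npy",allow_pickle=True).item(),cv2.imread(f"pics/{n}.png")); print(n,a[:2],a[-1])
E
```

```text
w1 (np.float64(140.25830265557124), np.float64(0.04035338239381465)) [20, 20, 9, 9, 60]
w3 (np.float64(140.31440184256797), np.float64(0.04037173933714568)) [13, 13, 24, 25, 453]
w4 (np.float64(140.49399445742446), np.float64(0.040335699213597836)) [13, 12, 23, 25, 446]
w5 (np.float64(173.78162276745456), np.float64(0.04029173768910308)) [13, 13, 23, 25, 441]
w6 (np.float64(234.54332452955128), np.float64(0.040526534345436176)) [13, 12, 23, 25, 444]
w7 (np.float64(34.595255109430646), np.float64(0.04071328263203551)) [13, 11, 24, 25, 456]
w8 (np.float64(34.85549950495178), np.float64(0.04086525999384951)) [15, 10, 18, 24, 267]
```

Total so far is 394.7° (it started at 140.3°, so 254.4° has been turned) and the marks agree. Now stroke 2.

```bash
sed -i 's/rc=max(.0455/rc=max(.0461/' h.py
cat >> h.py <<'E'
def insert(ctrl,phi,rc=.0462):
    p,o=pose(phi,.053,.115); ctrl.movep(p,o); s=ctrl.sense(); print("above",s["time"])
    p,o=pose(phi,.053,ZC); h=ctrl.move_straight(p,velocity=.08,guard=6); s=ctrl.sense(); f0=s["contact_force"]
    p,o=pose(phi,rc,ZC); h2=ctrl.move_straight(p,velocity=.05,guard=6); s=ctrl.sense()
    print("insert",h,h2,s["time"],((s["tcp_pos"]-p)*1000).round(2),np.round(frt(s,phi,f0),2)); return f0
E
python3 - <<'E'
from cell import ctrl
from h import *
f0=insert(ctrl,-54.3); print(markang(ctrl,name="pics/w9.png"))
phi,rc=orbit(ctrl,-54.3,15.7,f0,vel=.13,step=14)
print(markang(ctrl,name="pics/w10.png"))
E
```

```text
above 23.325
insert False False 24.275 [ 0.46 -0.01  0.8 ] [ 2.17  0.27 -1.29]
(np.float64(34.94127900118246), np.float64(0.040838344141701066), array([ 0.566 , -0.0743]), np.float64(2145.6928514689207), [15, 16, 20, 19, 301])
(np.float64(-40.3), 46.3, np.float64(0.7), np.float64(0.3), np.float64(0.0))
(np.float64(-26.3), 46.3, np.float64(0.7), np.float64(0.1), np.float64(-0.4))
(np.float64(-12.3), 46.3, np.float64(-0.0), np.float64(-0.8), np.float64(-0.3))
(np.float64(1.7), 46.1, np.float64(0.6), np.float64(1.1), np.float64(-0.9))
(np.float64(15.7), 46.1, np.float64(0.5), np.float64(0.5), np.float64(0.2))
t 26.2833
(np.float64(103.19016608578279), np.float64(0.040446731924534206), array([ 0.566 , -0.0743]), np.float64(3123.801429748535), [14, 15, 21, 19, 308])
```

Run:
```python
from cell import ctrl
from h import *
f0=ctrl.sense()["contact_force"]*0+np.load("f0.npy")
phi,rc=orbit(ctrl,15.7,196,f0,rc=.0462,vel=.18,step=15.1)
print(markang(ctrl,name="pics/w11.png"))
off(ctrl,phi,rc); print(ctrl.sense()["time"]); print(markang(ctrl,name="pics/w12.png"))
```

```text
(np.float64(30.7), 46.2, np.float64(0.8), np.float64(-0.2), np.float64(0.7))
(np.float64(45.8), 46.2, np.float64(1.0), np.float64(-0.9), np.float64(0.6))
(np.float64(60.8), 46.2, np.float64(-0.2), np.float64(0.3), np.float64(0.3))
(np.float64(75.8), 46.1, np.float64(-0.1), np.float64(-0.6), np.float64(-0.2))
(np.float64(90.8), 46.1, np.float64(0.7), np.float64(-1.3), np.float64(0.2))
(np.float64(105.8), 46.1, np.float64(-0.2), np.float64(-2.1), np.float64(-0.2))
(np.float64(120.9), 46.1, np.float64(-0.6), np.float64(-1.1), np.float64(-0.1))
(np.float64(135.9), 46.1, np.float64(-0.9), np.float64(-1.0), np.float64(0.3))
(np.float64(150.9), 46.1, np.float64(-1.9), np.float64(-1.2), np.float64(-0.1))
(np.float64(166.0), 46.1, np.float64(-1.2), np.float64(-0.6), np.float64(-0.9))
(np.float64(181.0), 46.1, np.float64(-0.6), np.float64(0.7), np.float64(-0.5))
(np.float64(196.0), 46.1, np.float64(-2.2), np.float64(0.8), np.float64(-0.1))
t 31.2333
(np.float64(283.0183494224241), np.float64(0.04066378712791995), array([ 0.566 , -0.0743]), np.float64(3287.9123249053955), [15, 15, 20, 19, 305])
32.1583
(np.float64(282.96347116619506), np.float64(0.04075095611116496), array([ 0.566 , -0.0743]), np.float64(3115.317461013794), [17, 17, 16, 15, 188])
```

View pics/w12.png

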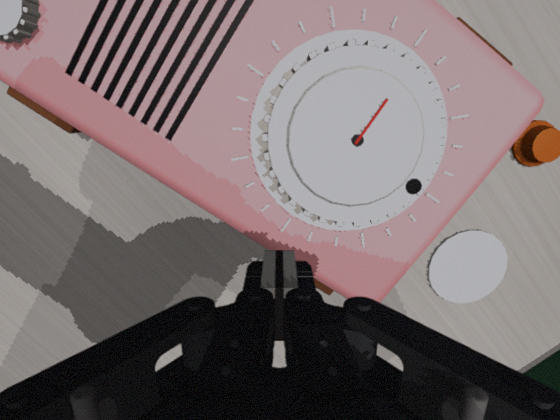

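Mark at (413,186) gives 283.0°, so the total is 643.0° and 217.3° remains. Now stroke 3, stopping a little short to measure.

Run:
```python
from cell import ctrl
from h import *
f0=insert(ctrl,-22.)
phi,rc=orbit(ctrl,-22.,188,f0,rc=.0462,vel=.16,step=15)
a=markang(ctrl,name="pics/w13.png"); print(a[:2],a[-1],"remaining",(140.35-a[0]))
```

```text
above 35.325
insert False False 36.275 [0.24 0.24 0.75] [ 0.83  2.25 -1.77]
(np.float64(-7.0), 46.2, np.float64(1.1), np.float64(1.1), np.float64(-1.4))
(np.float64(8.0), 46.2, np.float64(1.5), np.float64(1.4), np.float64(0.6))
(np.float64(23.0), 46.2, np.float64(0.5), np.float64(0.5), np.float64(0.9))
(np.float64(38.0), 46.2, np.float64(1.3), np.float64(1.5), np.float64(0.7))
(np.float64(53.0), 46.2, np.float64(0.8), np.float64(0.2), np.float64(-0.3))
(np.float64(68.0), 46.2, np.float64(-0.2), np.float64(-0.8), np.float64(-0.2))
(np.float64(83.0), 46.1, np.float64(0.8), np.float64(0.2), np.float64(-0.7))
(np.float64(98.0), 46.1, np.float64(1.3), np.float64(-0.7), np.float64(-1.2))
(np.float64(113.0), 46.1, np.float64(0.7), np.float64(-0.6), np.float64(0.3))
(np.float64(128.0), 46.1, np.float64(0.0), np.float64(-0.4), np.float64(-0.6))
(np.float64(143.0), 46.1, np.float64(0.1), np.float64(-0.6), np.float64(-0.8))
(np.float64(158.0), 46.1, np.float64(0.1), np.float64(-0.7), np.float64(-0.2))
(np.float64(173.0), 46.1, np.float64(-0.7), np.float64(-0.5), np.float64(-1.0))
(np.float64(188.0), 46.1, np.float64(-0.8), np.float64(-0.4), np.float64(-0.7))
t 41.9917
(np.float64(130.48572411462473), np.float64(0.0402654957527004)) [14, 14, 22, 22, 361] remaining 9.864275885375264
```

View pics/w13.png

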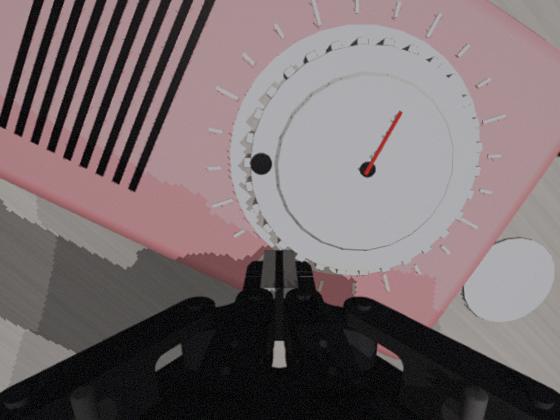

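Run:
```python
from cell import ctrl
from h import *
f0=np.load("f0.npy")
phi,rc=orbit(ctrl,188,197.4,f0,rc=.0462,vel=.06,step=10); ctrl.sleep(.2)
a=markang(ctrl,name="pics/w14.png"); print(a[:2],"remaining",(140.35-a[0]))
c=np.load("w14.npy",allow_pickle=True).item(); print("hub proj",proj(c,[[.566,-.0743,.103]]))
im=cv2.imread("pics/w14.png"); g=im.max(2)[155:185,352:384]; ys,xs=np.nonzero(g<70); print(xs.mean()+352,ys.mean()+155,len(xs), onplane(c,[(xs.mean()+352,ys.mean()+155)],.103))
```

```text
(np.float64(197.4), 46.2, np.float64(-0.5), np.float64(-0.0), np.float64(0.0))
t 42.3583
(np.float64(139.6099138521299), np.float64(0.040275413757984296)) remaining 0.7400861478701017
hub proj [[367.11525976 169.41587962]]
367.41346153846155 169.6153846153846 104 [[ 0.56604773 -0.07443315  0.103     ]]
```

Run:
```python
from cell import ctrl
from h import *
f0=np.load("f0.npy")
phi,rc=orbit(ctrl,197.4,198.1,f0,rc=.0462,vel=.02,step=10); ctrl.sleep(.1)
a=markang(ctrl,name="pics/w15.png"); print(a[:2],"remaining",(140.35-a[0]))
off(ctrl,phi,rc,z=.16); ctrl.sleep(.3); s=ctrl.sense();print(s["time"])
a=markang(ctrl,name="pics/w16.png"); print(a[:2],a[-1])
cv2.imwrite("pics/top9.png",ctrl.get_image("top")[:,:,::-1])
```

```text
(np.float64(198.1), 46.2, np.float64(-0.3), np.float64(-0.2), np.float64(0.9))
t 42.8583
(np.float64(139.9674996183142), np.float64(0.04027991044765469)) remaining 0.38250038168578726
44.4083
(np.float64(139.86726328137277), np.float64(0.040374671071248626)) [18, 18, 13, 13, 135]
```

View pics/w16.png

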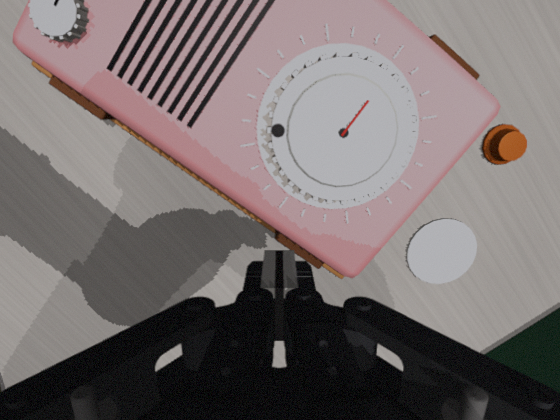

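View pics/top9.png

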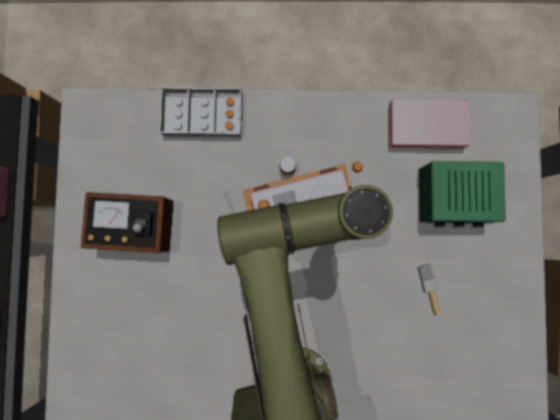

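The mark at (278,130) reads 139.9°, against 140.3° at the start. The tool is clear and the other items visible are where they were. Handing in.

Run:
```python
from cell import ctrl
print(ctrl.sense()["time"]); print(ctrl.hand_in())
```

```text
44.5083
the job is handed in; nothing more can be done
None
```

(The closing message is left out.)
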